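Fit a fresh pre-filter in the solder-fume extractor

TASK

Fit the fresh pre-filter (the blue-framed cassette with white pleats) in the solder-fume extractor: lift the paddle latch on its lid to draw the pawl, swing the lid right back until it stands fully open, then lower the cassette level over both locating pins, keeping hold of it until it sits fully home on the bay floor. Leave the lid open, because the main filter goes in on top next, and do not disturb the used filter, the flux bottle or the copper-foil roll beside the extractor.

Things in the scene. Friction and masses are not known exactly. Their poses are not given: they have to be found in the camera images.
- paddle (a joint): angle of the paddle latch on the lid, rad: 0 flat (latched), grows as its outer end is lifted, stop at 0.85. A spring pulls it back (2 N at the lip to start, 7 N at the stop). It draws back the hidden pawl, a block 24 mm wide that hangs 22 mm below the middle of the lid, 134 to 174 mm from the hinge; the pawl clears its keeper at about 0.55, below that the shut lid is locked.
- lid (a joint): angle of the extractor's lid, rad: 0 shut, grows as it swings up and back, stop at 1.83 (leaning back past upright). Stiff friction hinge: it stays wherever it is left, and takes about 7 N at the free edge to raise.
- lip (a point): middle of the top edge of the paddle's finger lip, the bent-up outer end of the paddle: 10 mm thick (y), 100 mm wide (x), standing 26 mm above the paddle's plate, free on both sides. Turns with paddle and lid: x along the lip, z up out of it, -y outward, away from the hinge. With the lid shut it is 207 mm above the table, 167 mm from the hinge.
- paddle_pivot (a point): middle of the paddle's pivot axis, on the lid (turns with the lid, not the paddle); the axis runs along its x. With the lid shut it is 118 mm toward -y and 20.5 mm above lid_hinge. The paddle is a bright steel plate 100 mm wide in a black pan, reaching 54 mm outward (-y) from here. When flat, the lip's top is 49 mm toward -y and 28.5 mm toward z from here.
- lid_hinge (a point): middle of the lid's hinge axis, fixed on the housing, 158 mm above the table. Axes as seat: the hinge runs along x; the shut lid reaches 188 mm from it toward -y and is 12 mm thick; the free edge moves up and then toward +y as it opens.
- lid_edge (a point): middle of the lid's free edge, half way up its thickness, 188 mm from the hinge axis; turns with the lid. The lid is 222 mm wide along x.
- seat (a point): centre of the filter bay's floor, where the middle of the cassette's underside must rest, 108 mm above the table; x along the line of the pins and parallel to the hinge, y toward the hinge, z up. The bay is 200 (x) by 176 (y) mm and 50 deep below the rim; a keeper lug sticks 14 mm in at the middle of the -y rim. The housing is fixed, 200 mm wide (y).
- pin_a (a point): top of one of the two upright steel locating pins on the bay floor, at x = -62 mm of seat: 10 mm thick, 25 mm tall, the last 9 mm tapered.
- pin_b (a point): top of the other pin, the same, at x = +62 mm of seat.
- new_filter: the fresh pre-filter cassette, 0.2 to 0.45 kg, flat on the table: blue frame 165 (x) by 130 (y) by 18 mm, white pleats; origin at the centre of its underside. Through holes of 11.8 mm at x = -62 and +62 mm take the pins (either way round). Black bridge handle along x in the middle: 70 mm long, 10 thick (y), top 48 mm above the underside, bar 12 tall on two posts.
- old_filter: the used cassette, same frame and handle but dark brown pleats, flat on the table; leave it alone. The two cassettes may lie at either of the two places.
- flux_bottle: white plastic flux bottle, 60 mm across and 170 mm tall, standing on the pine soldering board at the far right; origin at the centre of its base.
- foil_roll_a: flat roll of copper foil tape, 84 mm across, 8 mm tall, near the extractor; origin at the centre of its underside.
There are look-alikes about, which are no part of the job. Leave any yellow look-alike of the new_filter alone.

How it is judged:
On the way, in this order (a step that is already met when the one before it is completed fails the run):
1. the paddle is lifted to draw the pawl (value of joint paddle above 0.4 rad), for 0.05 s.
2. the lid is swung fully open (value of joint lid above 1.55 rad), for 0.2 s.
3. the fresh cassette, still held and level, is down on both pins (z of new_filter in the frame of seat below 0.008 m and horizontal distance between new_filter and seat below 0.004 m and angle between new_filter's own z axis and vertical below 0.08 rad and contact force between the fingers and new_filter above 0.3 N), for 0.1 s.
At the end, for the whole second after the job is handed in: The lid stands open past 1.55 rad, the paddle has sprung back (below 0.1 rad), and the fresh cassette lies still on both pins: underside within 3 mm of the bay floor, centre within 4 mm of the seat, along the line of the pins within 0.05 rad and level within 0.03 rad (value of joint lid above 1.55 rad and value of joint paddle below 0.1 rad and z of new_filter in the frame of seat below 0.003 m and horizontal distance between new_filter and seat below 0.004 m and angle between the x axis of new_filter and the x axis of seat, either way round below 0.05 rad and angle between new_filter's own z axis and vertical below 0.03 rad and linear speed of new_filter below 0.02 m/s); the robot touches nothing.
It fails at once if the fresh cassette is tipped (angle between new_filter's own z axis and vertical above 0.5 rad).
It fails at once if the used cassette is disturbed (distance of old_filter from where it was at the start of the episode above 0.03 m).
It fails at once if the flux bottle is disturbed (distance of flux_bottle from where it was at the start of the episode above 0.03 m).
It fails at once if the foil roll is disturbed (distance of foil_roll_a from where it was at the start of the episode above 0.03 m).
It also fails if it takes over 72 s, if anything falls off the work surface, if the arm or the gripper's body presses on something with over 40 N, if the wrist force passes 120 N, or if a joint passes its speed limit or range.

ROBOT

A 7-joint arm with a two-finger parallel gripper is mounted at the origin on the work surface. World frame = base frame: x ahead of the robot, y to its left, z up, the work surface at z = 0. Lengths are in m, angles in rad, forces in N, time in s.
With the tool pointing down it reaches from about 0.4 to 0.85 m from the base axis. Payload 10.4 kg.
Tool frame: the origin (TCP) lies midway between the tips of the shut fingers; the grasp point (between the pads) lies 19 mm behind it (tcp_to_grasp is the distance from the TCP to the grasp point, in m); z points along the fingers, y is the line along which they close (so a half turn about z gives the same grasp; the last joint's range is limited). The gripper opens to 85 mm and grips with 20 to 120 N. Pads are 22 mm wide; open, the fingers measure 114 mm over their backs; the gripper's body (76 mm by 85 mm) begins 54 mm behind the grasp point. The pads swing forward as they close: fully open they stand 13 mm farther back than shut.
Start: joints at [1.132, 0.332, -0.065, 1.46, 0.022, 1.35, -0.088], TCP at [0.252, -0.572, 0.231] pointing down, gripper open.
Joint ranges: [-2.6, 2.6], [-0.5, 2.12], [-1.47, 1.34], [0.16, 2.42], [-1.27, 4.41], [0.06, 2.06], [-2.6, 2.6]. Speed limits (rad/s): [2.22, 2.22, 2.79, 2.79, 3.14, 3.14, 3.14].

INTERFACE

Orientations are given as a unit quaternion [w, x, y, z].
In Python, from cell import sense, grab_frame, calibration, sign_off, tcp_to_grasp gives the robot as it stands.
- The arm moves only by the shell command python3 -m jog 'ROWS' [FORCE]. ROWS is JSON, a list that holds one entry, the list of rows, each a list of 7 numbers: the turn, a rotation vector about the world's x, y, z in degrees, then the shift along the world's x, y, z in mm, then the closure, from -1 (fully open) to 1 (shut). In form: [[[wx, wy, wz, x, y, z, grip], ...]]. A call has 1 to 5 rows; each row shifts and turns the commanded pose from where the row before left it; what a row does not reach is not made up. A row lasts 1/12 s, in which the tool goes at most 41.7 mm and 7.16 degrees, less where a joint would pass 70% of its speed; a pose out of reach is approached as far as the arm can. A call is refused whole if a number of a shift passes 41.7 or a number of a turn 7.16, either way. A call with a gripper value outside its range is refused whole. The fingers move at their own pace and stop on an object; FORCE is the grip in N (left out, the last holds). Time passes only in rows, so rows that do not move let the fingers close. It gives the time, the measured TCP pose, the force, the opening and the grip force at its end, in the units of the state.
- sense(): the state, without advancing time (a new reading comes with each control period).
- grab_frame(name): name is "scene" or "top" or "wrist"; returns (picture, depth): 384x512x3 uint8, red, green, blue; 384x512 float32, m along the optical axis (not along the pixel's ray), 0 where there is no reading.
- calibration(name): a dict with "intrinsics" (3x3 intrinsics, pixels), "k1" (the pictures are not rectified: a ray, as slopes to the right and down, at radius r is drawn at 1 + k1 r^2 times it, then the intrinsics apply), "camera_from_world" (4x4, takes a point from world to camera coordinates). Camera axes: x right, y up, looking along -z (the intrinsics and any distortion apply to the point x, -y, -z); pixel columns grow to the right and rows downward; lengths in m; the calibration is good to about 2 mm. A picture is of the moment at which its call begins: read the wrist's pose just before it. calibration takes no time and is no camera call; for the wrist camera it gives the pose at the moment of the call.
- sign_off(): hands the job in; it is judged then, once.
The state is a dict: "clock": time; "q": joint angles; "qd": joint speeds; "joint_torque": joint torques, N m; "tool_pos": TCP position; "orientation": TCP orientation; "force": force on the tool from outside, world axes, zero at the start; "moment": the same for the moment, N m; "finger_gap": opening from 0.0 (shut) to 1.0 (fully open); "gripper_force": force on a finger pad.
Only numpy, scipy, OpenCV 4.12 (cv2) and the standard library are available. Lean on these libraries where they do the work, as an engineer would, in place of code of your own. Each camera call takes 0.05 s, during which the arm holds its last target. There are 200 camera calls.

## Working session

There is one attempt and no reset: what is moved stays moved. The work goes in short steps, Python scripts to look and compute and a shell command to move; the robot and the scene stay as the last step left them, time stands still between calls to the robot, and variables do not carry over. Pictures are saved under pics/ and viewed, at most 10 in all, crops included, and the job is handed in when it is done.

```bash
ls; mkdir -p pics; cat > h.py <<'E'
import numpy as np, cv2
from cell import *
def world(cal,u,v,d):
    K=np.array(cal["intrinsics"]);k=float(cal["k1"])
    p=cv2.undistortPoints(np.array([[[u,v]]],float),K,np.array([k,0,0,0,0.]))[0,0]
    c=np.array([p[0]*d,-p[1]*d,-d,1.])
    return (np.linalg.inv(np.array(cal["camera_from_world"]))@c)[:3]
def cloud(cal,dep):
    K=np.array(cal["intrinsics"]);k=float(cal["k1"])
    h,w=dep.shape
    u,v=np.meshgrid(np.arange(w),np.arange(h))
    p=cv2.undistortPoints(np.stack([u,v],-1).reshape(-1,1,2).astype(float),K,np.array([k,0,0,0,0.]))[:,0]
    d=dep.ravel()
    c=np.stack([p[:,0]*d,-p[:,1]*d,-d,np.ones_like(d)],1)
    W=(c@np.linalg.inv(np.array(cal["camera_from_world"])).T)[:,:3].reshape(h,w,3)
    W[dep==0]=np.nan
    return W
E
python3 - <<'E'
from h import *
ims=[]
for n in("scene","top"):
    im,d=grab_frame(n); np.savez(f"pics/{n}0.npz",im=im,d=d); 
    cv2.imwrite(f"pics/{n}0.png",cv2.resize(im[:,:,::-1],(800,600)))
print(sense()); print(tcp_to_grasp); print(calibration("top"))
E
```

```text
pics
{'clock': 0.1, 'q': array([ 1.13241775,  0.33279856, -0.06470633,  1.46085642,  0.02162927,
        1.34989855, -0.08852339]), 'qd': array([ 0.00226234, -0.00057947, -0.00071694, -0.00068432,  0.00111844,
       -0.0014782 , -0.00041492]), 'joint_torque': array([ 2.47452139e-03, -6.26737905e+01,  4.98836150e-02, -3.92431068e+01,
        1.63883425e-02,  6.80137266e-03, -4.04879245e-05]), 'tool_pos': array([ 0.25229558, -0.57144898,  0.23060227]), 'orientation': array([-6.08613649e-04,  9.78467691e-01,  2.06399075e-01, -1.71203049e-04]), 'force': array([-0.054482  , -0.31387816, -0.43154145]), 'moment': array([-0.01108403,  0.00202154, -0.01755922]), 'gripper_force': 0.0, 'finger_gap': 0.9983615793569508}
0.0187
{'intrinsics': array([[410.53469206,   0.        , 261.78165388],
       [  0.        , 410.53469206, 196.40218241],
       [  0.        ,   0.        ,   1.        ]]), 'k1': 0.0012043926918048977, 'camera_from_world': array([[-0.0198141 , -0.99969166, -0.01496596, -0.0167226 ],
       [ 0.99660647, -0.02094468,  0.07960437, -0.49792241],
       [-0.07989329, -0.01333788,  0.99671418, -1.48608678],
       [ 0.        ,  0.        ,  0.        ,  1.        ]])}
```

View pics/top0.png

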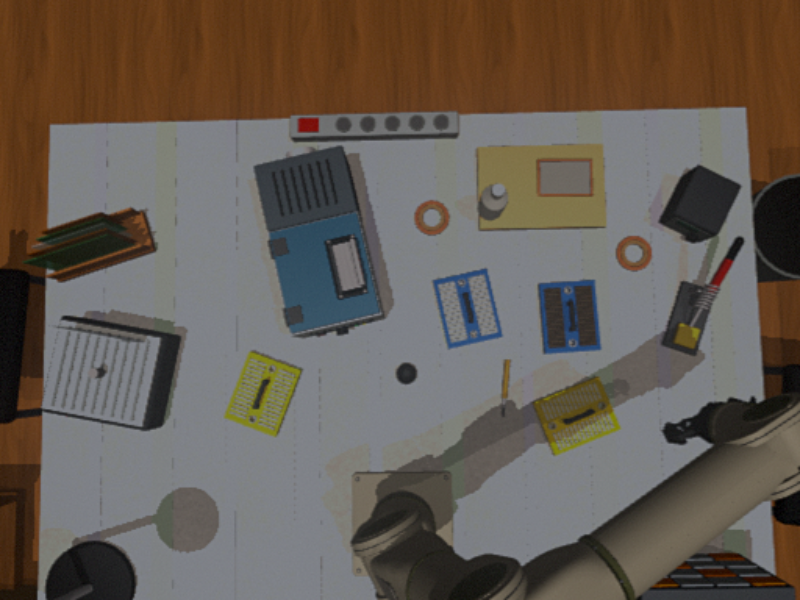

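View pics/scene0.png

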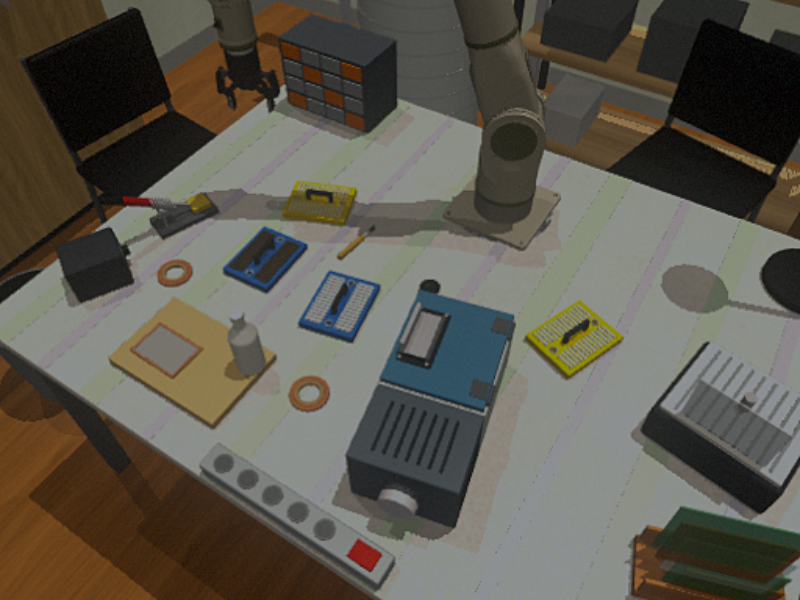

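The top view shows four possible cassettes: blue with white pleats at (467,308), blue with dark pleats at (570,316), and yellow ones at (263,392) and (577,415). Only the one at (467,308) matches the blue frame and white pleats. The lid is at (325,272), with its hinges on the left (279,247) and (292,313) and the paddle on the right (346,265). I'll confirm in one crop and measure.

```bash
python3 - <<'E'
from h import *
z=np.load("pics/top0.npz");im,d=z["im"],z["d"];cal=calibration("top");W=cloud(cal,d)
hsv=cv2.cvtColor(im,cv2.COLOR_RGB2HSV)
cv2.imwrite("pics/crop0.png",cv2.resize(cv2.convertScaleAbs(im[85:235,150:400,::-1],alpha=1.6),(800,480),interpolation=cv2.INTER_CUBIC))
blue=((hsv[...,0]>95)&(hsv[...,0]<125)&(hsv[...,1]>110))
def rect(m,name):
    P=W[m];P=P[~np.isnan(P[:,0])]
    r=cv2.minAreaRect((P[:,:2]*1000).astype(np.float32));print(name,len(P),r,np.nanmedian(P[:,2]),np.round(cv2.boxPoints(r)))
n,l,s,c=cv2.connectedComponentsWithStats(blue.astype(np.uint8),connectivity=8)
for i in range(1,n):
    if s[i,4]>80: print(s[i],c[i]); rect(l==i,i)
v=lambda a,b:W[int(b*.64),int(a*.64)]
for nm,a,b in [("roll",431,203),("bottle",497,190),("knob",406,373),("handle",467,308),("lid",310,290),("paddle",346,265),("rearbox",300,190),("psock",376,126)]: print(nm,v(a,b))
E
```

```text
[ 173  137   69   76 2611] [204.36461126 174.29145921]
1 2602 ((565.11279296875, 151.3311004638672), (219.9017333984375, 189.0561065673828), 12.327993392944336) 0.16986795011140488 [[438. 220.]
 [478.  36.]
 [693.  82.]
 [652. 267.]]
[278 172  43  51 529] [298.87334594 197.0094518 ]
2 527 ((492.92047119140625, -162.93093872070312), (163.44740295410156, 128.26551818847656), 11.361197471618652) 0.01836057065618757 [[ 400. -116.]
 [ 425. -242.]
 [ 586. -210.]
 [ 560.  -84.]]
[345 179  39  47 628] [363.56369427 202.57324841]
5 627 ((468.43438720703125, -399.9641418457031), (163.0828399658203, 130.6913299560547), 2.663160800933838) 0.018326969713322594 [[ 384. -338.]
 [ 390. -469.]
 [ 553. -461.]
 [ 547. -331.]]
roll [ 0.74992825 -0.08117379  0.01018452]
bottle [ 0.73086833 -0.22013222  0.18289268]
knob [ 0.34551927 -0.01337966  0.00284273]
handle [ 0.49016029 -0.15720275  0.05009348]
lid [0.52752602 0.18140238 0.17240792]
paddle [0.57809387 0.10366814 0.18016364]
rearbox [0.74850123 0.20319986 0.15466612]
psock [0.93023903 0.04498648 0.0396009 ]
```

View pics/crop0.png

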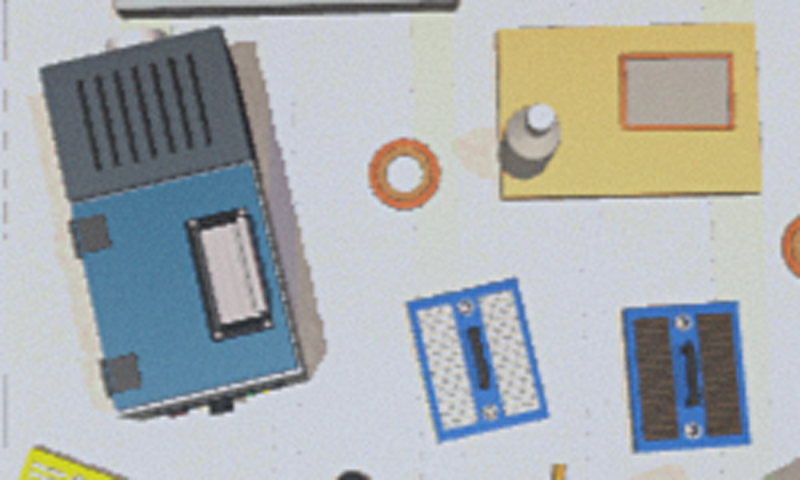

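The crop confirms it. The cassette at crop (478,358) has a blue frame, white pleats and a black handle, so it is new_filter. The one at (688,375) has brown pleats and is the used filter. I'll measure the lip in the point cloud and start travelling with the fingers shut.

```bash
python3 - <<'E'
from h import *
z=np.load("pics/top0.npz");W=cloud(calibration("top"),z["d"])
ex=np.array([.977,.2135]);ey=np.array([-.2135,.977]);H=np.array([545,243.5])/1e3
P=W.reshape(-1,3);P=P[~np.isnan(P[:,0])]
s=np.c_[(P[:,:2]-H)@ex,(P[:,:2]-H)@ey,P[:,2]]
m=(abs(s[:,0])<90)&(s[:,1]>-200)&(s[:,1]<-90)&(s[:,2]>.19)
q=s[m];print(len(q),q.min(0),q.max(0),np.median(q,0)); 
r=cv2.minAreaRect((P[m][:,:2]*1000).astype(np.float32));print(r)
E
python3 -m jog '[[[0,0,-0.58,16.8,31,3.5,1],[0,0,-0.58,16.8,31,3.5,1],[0,0,-0.58,16.8,31,3.5,1],[0,0,-0.58,16.8,31,3.5,1],[0,0,-0.58,16.8,31,3.5,1]]]'
python3 -m jog '[[[0,0,-0.58,16.8,31,3.5,1],[0,0,-0.58,16.8,31,3.5,1],[0,0,-0.58,16.8,31,3.5,1],[0,0,-0.58,16.8,31,3.5,1],[0,0,-0.58,16.8,31,3.5,1]]]'
python3 -m jog '[[[0,0,-0.58,16.8,31,3.5,1],[0,0,-0.58,16.8,31,3.5,1],[0,0,-0.58,16.8,31,3.5,1],[0,0,-0.58,16.8,31,3.5,1],[0,0,-0.58,16.8,31,3.5,1]]]'
```

```text
clock: 0.52
tool_pos: [0.3369, -0.415, 0.2486]
orientation: [-0.0, 0.983, 0.181, -0.0]
force: [0.8, 0.3, 0.2]
finger_gap: 0.297
gripper_force: 0.0
clock: 0.93
tool_pos: [0.4208, -0.2601, 0.2664]
orientation: [0.0, 0.988, 0.156, -0.0]
force: [0.6, -0.5, 0.7]
finger_gap: 0.002
gripper_force: 0.0
clock: 1.35
tool_pos: [0.5048, -0.1051, 0.2839]
orientation: [0.0, 0.991, 0.131, -0.0]
force: [0.8, -1.3, -0.9]
finger_gap: -0.0
gripper_force: 0.0Traceback (most recent call last):
  File "<stdin>", line 7, in <module>
    return umr_minimum(a, axis, None, out, keepdims, initial, where)
ValueError: zero-size array to reduction operation minimum which has no identity
```

```bash
python3 -m jog '[[[0,0,-0.58,16.8,20,13,1],[0,0,-0.58,16.8,20,13,1],[0,0,-0.58,16.8,20,13,1],[0,0,-0.58,16.8,20,13,1],[0,0,-0.58,16.8,20,13,1]]]'
python3 - <<'E'
from h import *
cal=calibration("wrist");im,d=grab_frame("wrist");np.savez("pics/w1.npz",im=im,d=d,**cal)
cv2.imwrite("pics/w1.png",cv2.convertScaleAbs(cv2.resize(im[:,:,::-1],(800,600)),alpha=1.5))
W=cloud(cal,d)
ex=np.array([.977,.2135]);ey=np.array([-.2135,.977]);H=np.array([545,243.5])/1e3
P=W.reshape(-1,3);P=P[~np.isnan(P[:,0])]
s=np.c_[(P[:,:2]-H)@ex,(P[:,:2]-H)@ey,P[:,2]]
for lo in(.176,.19,.2):
    m=(abs(s[:,0])<100)&(s[:,1]>-200)&(s[:,1]<-60)&(s[:,2]>lo)&(s[:,2]<.215)
    if m.sum()>5:
        q=s[m];print(lo,len(q),np.percentile(q,[1,50,99],axis=0).round(4).tolist(),cv2.minAreaRect((P[m][:,:2]*1000).astype(np.float32)))
E
```

```text
clock: 1.77
tool_pos: [0.589, -0.0059, 0.3491]
orientation: [0.0, 0.994, 0.106, -0.0]
force: [0.2, 0.4, 0.6]
finger_gap: -0.001
gripper_force: 0.0
```

View pics/w1.png

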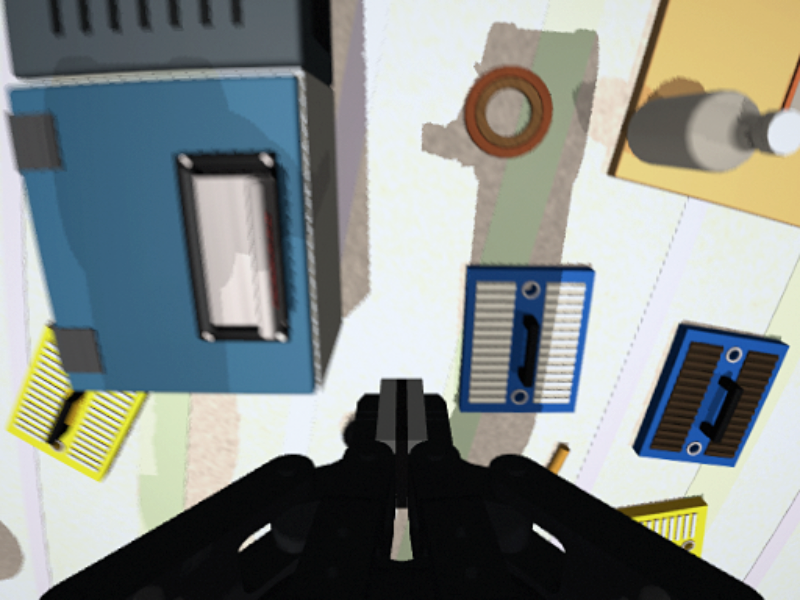

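The wrist view shows the lid at (180,230), the paddle plate at (240,250), its lip at (270,245), the new filter at (527,338) and the foil roll at (508,112). The filter found nothing above z=0.176, so I'll check the depth values.

```bash
python3 - <<'E'
from h import *
z=np.load("pics/w1.npz");W=cloud(z,z["d"])
print(z["d"].dtype,z["k1"],z["intrinsics"][0,0])
for n,a,b in [("lid",120,240),("lidedgeNear",305,240),("plate",225,250),("lipL",262,245),("lip",268,245),("lip",272,245),("pan",190,250),("table",400,300),("roll",477,112),("handle",530,345)]:
    print(n,z["d"][int(b*.64),int(a*.64)],W[int(b*.64),int(a*.64)].round(4))
print(W[157,195:206].round(4))
E
```

```text
float32 -0.07973404801896994 311.5511896537186
lid 0.32567143 [0.5669 0.1897 0.1684]
lidedgeNear 0.32487452 [0.5936 0.0623 0.1695]
plate 0.31572536 [0.5782 0.1111 0.1808]
lipL 0.288497 [0.5942 0.082  0.2063]
lip 0.28982893 [0.5946 0.0786 0.205 ]
lip 0.29563862 [0.5937 0.0771 0.1993]
pan 0.32016176 [0.5719 0.1366 0.1764]
table 0.51857316 [ 0.5089 -0.0209 -0.0008]
roll 0.4484461 [ 0.7094 -0.0508  0.008 ]
handle 0.484703 [ 0.5065 -0.1545  0.0454]
[[0.5891 0.0618 0.1685]
 [0.5891 0.061  0.1675]
 [0.5888 0.0602 0.1653]
 [0.5871 0.0602 0.1579]
 [0.5871 0.0593 0.157 ]
 [0.5873 0.0582 0.1569]
 [0.5866 0.0577 0.1531]
 [0.5853 0.0574 0.1468]
 [0.5839 0.0571 0.1401]
 [0.5823 0.0569 0.1329]
 [0.5804 0.0568 0.1244]]
```

```bash
python3 - <<'E'
from h import *
z=np.load("pics/w1.npz");W=cloud(z,z["d"]);im=z["im"]
P=W.reshape(-1,3)*1000;C=cv2.cvtColor(im,cv2.COLOR_RGB2HSV).reshape(-1,3)
ok=~np.isnan(P[:,0])
inlid=ok&(P[:,0]>420)&(P[:,0]<720)&(P[:,1]>20)&(P[:,1]<280)
m=inlid&(P[:,2]>198)&(P[:,2]<215); r=cv2.minAreaRect(P[m][:,:2].astype(np.float32));print("lip",m.sum(),r,np.percentile(P[m,2],95))
m=inlid&(P[:,2]>160)&(P[:,2]<174)&(C[:,0]>95)&(C[:,0]<125)&(C[:,1]>90); r=cv2.minAreaRect(P[m][:,:2].astype(np.float32));print("lid",m.sum(),r,cv2.boxPoints(r).round(1).tolist(),np.median(P[m,2]))
m=ok&(P[:,0]>380)&(P[:,0]<610)&(P[:,1]>-270)&(P[:,1]<-60)&(P[:,2]>12)&(P[:,2]<25)&(C[:,0]>100)&(C[:,0]<130)&(C[:,1]>90);r=cv2.minAreaRect(P[m][:,:2].astype(np.float32));print("new",m.sum(),r,np.median(P[m,2]))
m=ok&(P[:,0]>380)&(P[:,0]<610)&(P[:,1]>-270)&(P[:,1]<-60)&(P[:,2]>42)&(P[:,2]<55);r=cv2.minAreaRect(P[m][:,:2].astype(np.float32));print("handle",m.sum(),r,np.median(P[m,2]))
E
```

```text
lip 1215 ((580.9398803710938, 79.1117935180664), (98.4767074584961, 11.353706359863281), 12.307233810424805) 206.8157462715712
lid 24910 ((564.0406494140625, 157.3043212890625), (220.37661743164062, 198.34609985351562), 12.144845008850098) [[435.5, 231.10000610351562], [477.20001220703125, 37.20000076293945], [692.5999755859375, 83.5], [650.9000244140625, 277.3999938964844]] 169.07406148280398
new 2591 ((493.5155029296875, -160.489501953125), (164.08078002929688, 129.386962890625), 11.652206420898438) 16.89844222842296
handle 242 ((493.88287353515625, -160.65869140625), (67.27851104736328, 10.505785942077637), 9.924262046813965) 46.413130558973116
```

```bash
python3 -m jog '[[[0,0,0,-0.3,13.2,-38.5,1],[0,0,0,-0.3,13.2,-38.5,1],[0,0,0,-0.3,13.2,-38.5,1],[0,0,0,-0.3,13.2,-38.5,1],[0,0,0,0,0,0,1]]]' 60
python3 -m jog '[[[0,0,0,-1.1,4.9,0,1],[0,0,0,-1.1,4.9,0,1],[0,0,0,-1.1,4.9,0,1],[0,0,0,-1.1,4.9,0,1],[0,0,0,0,0,0,1]]]'
```

```text
clock: 2.23
tool_pos: [0.5829, 0.0483, 0.1871]
orientation: [-0.001, 0.994, 0.108, -0.006]
force: [-1.1, -0.2, -0.9]
finger_gap: 0.001
gripper_force: 0.0
clock: 2.65
tool_pos: [0.585, 0.0621, 0.1978]
orientation: [0.003, 0.995, 0.105, 0.002]
force: [2.9, -10.0, 1.7]
finger_gap: -0.002
gripper_force: 5.4
```

```bash
python3 -m jog '[[[0,0,0,-0.9,3.9,2,1],[0,0,0,-0.9,3.9,2,1],[0,0,0,-0.9,3.9,3,1],[0,0,0,-0.9,3.9,3,1],[0,0,0,-0.9,3.9,3,1]]]'
python3 - <<'E'
from h import *
im,d=grab_frame("scene");cv2.imwrite("pics/s2.png",cv2.resize(im[170:300,200:370,::-1],(780,596)))
E
```

```text
clock: 3.07
tool_pos: [0.5826, 0.0744, 0.2132]
orientation: [0.007, 0.995, 0.101, 0.004]
force: [-0.2, -33.9, 25.6]
finger_gap: 0.001
gripper_force: 19.7
```

View pics/s2.png

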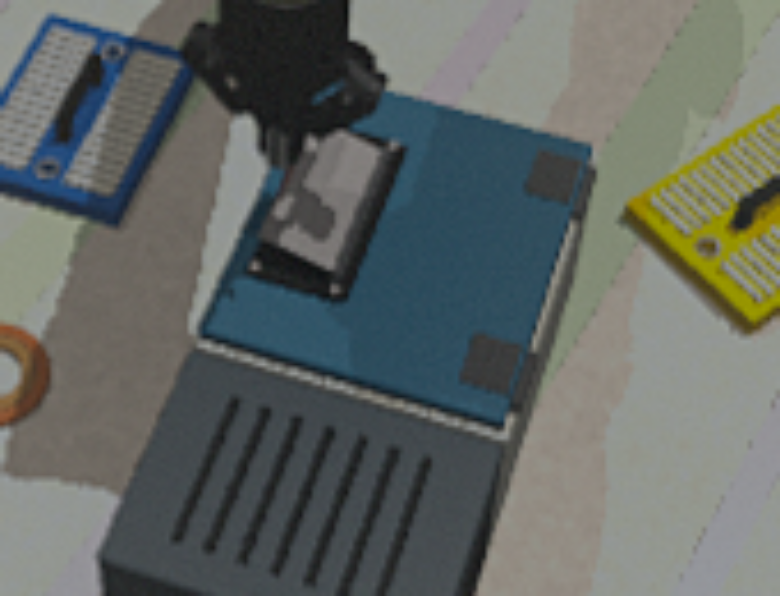

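The finger slipped up onto the lip's face and is pressing it down (+25 N on the tool). I'll back off and pinch the lip instead, tilting the tool along with it.

```bash
python3 -m jog '[[[0,0,0,4,-18,8,0.6],[0,0,0,2,-8,25,0.1],[0,0,0,0,0,22,0.1],[0,0,0,0,0,0,0.1],[0,0,0,0,0,0,0.1]]]' 40
python3 - <<'E'
from h import *
s=sense();print(s["tool_pos"],s["orientation"],s["q"].round(2))
E
```

```text
clock: 3.53
tool_pos: [0.5855, 0.0594, 0.2659]
orientation: [0.0, 0.994, 0.106, 0.003]
force: [0.1, 0.5, -0.2]
finger_gap: 0.45
gripper_force: 0.0
[0.58552605 0.05936243 0.26589344] [1.90240123e-04 9.94343176e-01 1.06183917e-01 2.56675556e-03] [ 0.3   0.29 -0.59  1.49  0.16  1.41 -1.65]
```

```bash
python3 -m jog '[[[0,0,0,-4.6,19.7,-20,0.1],[0,0,0,0,0,-20,0.1],[0,0,0,0,0,-20,0.1],[0,0,0,0,0,-19,0.1],[0,0,0,0,0,0,0.1]]]'
python3 -m jog '[[[0,0,0,0,0,0,1],[0,0,0,0,0,0,1],[0,0,0,0,0,0,1],[0,0,0,0,0,0,1],[0,0,0,0,0,0,1]]]' 40
cat > arc.py <<'E'
import numpy as np, sys
from scipy.spatial.transform import Rotation as R
from cell import sense
# args: pivot distance from hinge (118,20.5 for paddle; 0,0 for hinge), total deg, rows
H=np.array([545.3,242.3,158.]);ex=np.array([.977,.2131,0]);ey=np.array([-.2131,.977,0])
def arc(p,piv,deg,n):
    piv=H-piv[0]*ey+np.array([0,0,piv[1]])
    q=[piv+R.from_rotvec(-np.radians(deg*i/n)*ex).apply(p-piv) for i in range(n+1)]
    print("turn/row",(-deg/n*ex).round(2)); print(np.diff(q,axis=0).round(1).tolist()); return q[-1]
if __name__=="__main__":
    p=sense()["tool_pos"]*1000
    p=arc(p,(118,20.5),40,8); p=arc(p,(0,0),30,8)
    print(sense()["q"].round(2))
E
python3 arc.py
```

```text
clock: 3.95
tool_pos: [0.5787, 0.079, 0.1812]
orientation: [-0.0, 0.994, 0.107, -0.001]
force: [-1.0, 0.3, -0.7]
finger_gap: 0.452
gripper_force: 0.0
clock: 4.37
tool_pos: [0.5803, 0.0783, 0.1851]
orientation: [0.0, 0.994, 0.106, 0.001]
force: [-0.7, -2.7, 7.4]
finger_gap: 0.108
gripper_force: 42.3
turn/row [-4.88 -1.07 -0.  ]
[[-0.2, 0.7, 4.3], [-0.2, 1.1, 4.2], [-0.3, 1.5, 4.1], [-0.4, 1.8, 4.0], [-0.5, 2.1, 3.8], [-0.5, 2.5, 3.6], [-0.6, 2.7, 3.3], [-0.7, 3.0, 3.1]]
turn/row [-3.66 -0.8  -0.  ]
[[-0.9, 4.0, 9.8], [-1.0, 4.6, 9.5], [-1.1, 5.2, 9.2], [-1.3, 5.8, 8.8], [-1.4, 6.3, 8.4], [-1.5, 6.9, 8.0], [-1.6, 7.4, 7.5], [-1.7, 7.8, 7.0]]
[ 0.27  0.33 -0.59  1.61  0.19  1.26 -1.71]
```

```bash
python3 -m jog '[[[-4.88,-1.07,0,-0.2,0.7,4.8,1],[-4.88,-1.07,0,-0.2,1.1,4.2,1],[-4.88,-1.07,0,-0.3,1.5,4.1,1],[-4.88,-1.07,0,-0.4,1.8,4,1]]]'
python3 -m jog '[[[-4.88,-1.07,0,-0.5,2.1,3.8,1],[-4.88,-1.07,0,-0.5,2.5,3.6,1],[-4.88,-1.07,0,-0.6,2.7,3.3,1],[-4.88,-1.07,0,-0.7,3.0,3.1,1],[0,0,0,0,0,0,1]]]'
python3 arc.py
```

```text
clock: 4.7
tool_pos: [0.5792, 0.0834, 0.2018]
orientation: [0.175, 0.979, 0.104, 0.02]
force: [-0.1, -2.1, -6.6]
finger_gap: 0.107
gripper_force: 41.5
clock: 5.12
tool_pos: [0.5768, 0.0944, 0.2157]
orientation: [0.344, 0.933, 0.101, 0.038]
force: [2.4, -8.5, 4.4]
finger_gap: 0.111
gripper_force: 42.6
turn/row [-4.88 -1.07 -0.  ]
[[-0.7, 3.3, 2.7], [-0.8, 3.5, 2.4], [-0.8, 3.7, 2.1], [-0.8, 3.9, 1.8], [-0.9, 4.0, 1.4], [-0.9, 4.1, 1.1], [-0.9, 4.2, 0.7], [-0.9, 4.2, 0.3]]
turn/row [-3.66 -0.8  -0.  ]
[[-1.0, 4.7, 7.7], [-1.1, 5.2, 7.3], [-1.2, 5.7, 7.0], [-1.3, 6.1, 6.6], [-1.4, 6.5, 6.1], [-1.5, 6.9, 5.7], [-1.6, 7.2, 5.2], [-1.7, 7.6, 4.7]]
[-0.19  0.43 -0.53  1.59  0.82  1.6  -2.23]
```

```bash
python3 -m jog '[[[-3.66,-0.8,0,-0.9,4,9.8,1],[-3.66,-0.8,0,-1,4.6,9.5,1],[-3.66,-0.8,0,-1.1,5.2,9.2,1],[-3.66,-0.8,0,-1.3,5.8,8.8,1]]]' 60
python3 arc.py | tail -1
```

```text
clock: 5.45
tool_pos: [0.5725, 0.1135, 0.2524]
orientation: [0.46, 0.881, 0.094, 0.051]
force: [5.6, -4.2, -4.9]
finger_gap: 0.104
gripper_force: 63.3
[-0.35  0.51 -0.49  1.53  0.98  1.82 -2.32]
```

```bash
python3 -m jog '[[[-3.66,-0.8,0,-1.4,6.3,8.4,1],[-3.66,-0.8,0,-1.5,6.9,8.0,1],[-3.66,-0.8,0,-1.6,7.4,7.5,1],[-3.66,-0.8,0,-1.7,7.8,7.0,1]]]' 60
python3 arc.py
```

```text
clock: 5.78
tool_pos: [0.5664, 0.1419, 0.2832]
orientation: [0.571, 0.814, 0.087, 0.062]
force: [6.2, -5.1, -2.3]
finger_gap: 0.105
gripper_force: 63.3
turn/row [-4.88 -1.07 -0.  ]
[[-1.9, 8.9, -1.7], [-1.9, 8.7, -2.5], [-1.8, 8.4, -3.3], [-1.8, 8.1, -4.0], [-1.7, 7.7, -4.7], [-1.6, 7.3, -5.4], [-1.5, 6.8, -6.0], [-1.4, 6.3, -6.6]]
turn/row [-3.66 -0.8  -0.  ]
[[-1.3, 5.9, 2.3], [-1.3, 6.0, 2.0], [-1.3, 6.1, 1.5], [-1.4, 6.2, 1.1], [-1.4, 6.3, 0.7], [-1.4, 6.3, 0.3], [-1.4, 6.3, -0.1], [-1.4, 6.3, -0.6]]
[-0.51  0.62 -0.42  1.48  1.12  2.02 -2.35]
```

```bash
python3 -m jog '[[[0,0,0,0,0,0,0],[0,0,0,0,0,0,-0.1],[0,0,0,0,0,0,-0.1],[0,0,0,-3,15,10,-0.1],[0,0,0,-3,15,12,-0.1]]]' 40
python3 -m jog '[[[4.88,1.07,0,-2,10,22,-0.1],[4.88,1.07,0,0,5,25,-0.1],[4.88,1.07,0,0,0,30,-0.1],[4.88,1.07,0,0,0,30,0],[4.88,1.07,0,0,0,0,0]]]' 40
python3 - <<'E'
from h import *
cal=calibration("scene");im,d=grab_frame("scene");np.savez("pics/s3.npz",im=im,d=d);cv2.imwrite("pics/s3.png",cv2.resize(cv2.convertScaleAbs(im[110:350,180:380,::-1],alpha=1.4),(500,600)))
print(sense()["q"].round(2))
E
```

```text
clock: 6.2
tool_pos: [0.5601, 0.1707, 0.3048]
orientation: [0.569, 0.815, 0.086, 0.061]
force: [0.5, 0.5, -0.7]
finger_gap: 0.553
gripper_force: 0.0
clock: 6.62
tool_pos: [0.5581, 0.1877, 0.4192]
orientation: [0.375, 0.921, 0.097, 0.046]
force: [-0.2, -0.7, 0.0]
finger_gap: 0.5
gripper_force: 0.0
[-0.49  0.4  -0.39  1.2   0.81  1.99 -2.08]
```

View pics/s3.png

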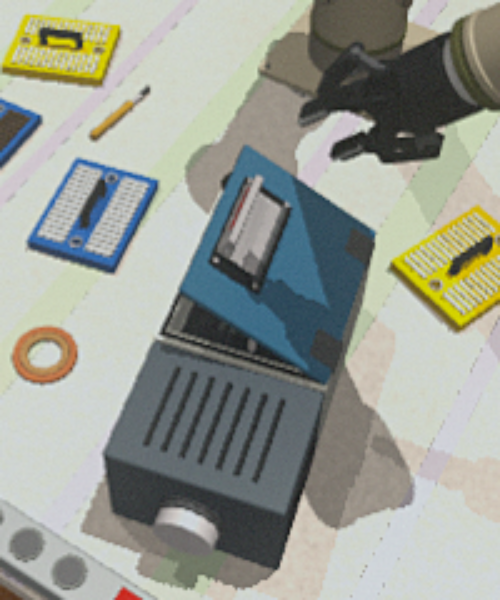

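The lid now stands at about 30° with the paddle sprung back (lip at (243,215)). Next I'll go round to the free edge, upright with fingers shut, off-centre to avoid the pawl, and push it over.

```bash
python3 -m jog '[[[6.15,1.34,0,-1.3,-25,0,1],[6.15,1.34,0,-1.3,-25,0,1],[6.15,1.34,0,-1.3,-25,0,1],[6.15,1.34,0,-1.3,-25,0,1],[6.15,1.34,0,-1.3,-25,0,1]]]' 60
python3 -m jog '[[[6.15,1.34,0,-1.3,-25,-12,1],[6.15,1.34,0,-1.3,-25,-20,1],[0,0,0,0,0,-38,1],[0,0,0,0,0,-38,1],[0,0,0,0,0,-38,1]]]'
python3 -m jog '[[[0,0,0,0,0,-36,1],[0,0,0,0,0,0,1]]]'
python3 - <<'E'
import numpy as np
from h import *
s=sense();p=s["tool_pos"]*1000-np.array([545.3,242.3,158]);print(p@[.977,.213,0],p@[-.213,.977,0],p[2],s["q"].round(2))
E
```

```text
clock: 7.08
tool_pos: [0.5511, 0.0615, 0.4135]
orientation: [0.114, 0.988, 0.106, 0.015]
force: [1.3, 0.0, -1.0]
finger_gap: 0.002
gripper_force: 0.0
clock: 7.5
tool_pos: [0.5486, 0.0106, 0.2651]
orientation: [0.008, 0.994, 0.104, 0.003]
force: [0.7, 0.2, -1.0]
finger_gap: -0.0
gripper_force: 0.0
clock: 7.67
tool_pos: [0.5451, 0.0114, 0.2233]
orientation: [0.007, 0.994, 0.106, -0.003]
force: [-0.3, -0.6, -0.6]
finger_gap: 0.003
gripper_force: 0.0
-49.354100911861146 -225.51105510460727 65.3153664248554 [ 0.12  0.18 -0.27  1.67  0.06  1.31 -1.52]
```

```bash
python3 -m jog '[[[0,0,0,-2.9,13.4,2.3,1],[0,0,0,-2.9,13.4,2.3,1],[0,0,0,-2.9,13.4,2.3,1],[0,0,0,-1.7,7.8,9.8,1]]]'
python3 -m jog '[[[0,0,0,-1.7,7.8,9.8,1],[0,0,0,-1.7,7.8,9.8,1],[0,0,0,-1.7,7.8,9.8,1]]]'
```

```text
clock: 8.0
tool_pos: [0.5381, 0.0618, 0.2482]
orientation: [0.007, 0.994, 0.107, 0.002]
force: [-0.2, 0.1, 0.1]
finger_gap: -0.001
gripper_force: 0.0
clock: 8.25
tool_pos: [0.5336, 0.0839, 0.2783]
orientation: [0.008, 0.994, 0.106, 0.002]
force: [-0.5, 0.1, 0.4]
finger_gap: 0.0
gripper_force: 0.0
```

```bash
python3 - <<'E'
from h import *
z=np.load("pics/s3.npz");W=cloud(calibration("scene"),z["d"]);P=W.reshape(-1,3)*1000
C=cv2.cvtColor(z["im"],cv2.COLOR_RGB2HSV).reshape(-1,3)
p=P-np.array([545.3,242.3,158]);s=np.c_[p@[.977,.213,0],p@[-.213,.977,0],p[:,2]]
m=(abs(s[:,0])<100)&(s[:,1]<-10)&(s[:,1]>-200)&(s[:,2]>5)&(s[:,2]<200)&(C[:,0]>95)&(C[:,0]<125)&(C[:,1]>90)
q=s[m];a=np.polyfit(q[:,1],q[:,2],1);print(len(q),a,np.degrees(np.arctan(-a[0])));i=q[:,1].argmin();print(np.percentile(q,[1,99],axis=0))
E
```

```text
2369 [-0.57072166 13.7287028 ] 29.714338895752032
[[ -97.50299303 -158.78360762   20.56041242]
 [  98.74173106  -12.07373812  104.64825047]]
```

```bash
python3 -m jog '[[[0,0,0,4.3,-19.5,5,1],[0,0,0,4.3,-19.5,-10,1],[0,0,0,0,0,-25,1],[0,0,0,0,0,-22,1],[0,0,0,0,0,0,1]]]'
python3 -m jog '[[[0,0,0,-2.1,9.8,0,1],[0,0,0,-2.1,9.8,0,1],[0,0,0,-2.1,9.8,3,1],[0,0,0,-1.7,7.8,9,1],[0,0,0,-1.7,7.8,9,1]]]'
python3 -m jog '[[[0,0,0,-1.7,7.8,9,1],[0,0,0,-1.7,7.8,9,1],[0,0,0,-2,9,7.5,1],[0,0,0,-2,9,7.5,1]]]'
```

```text
clock: 8.67
tool_pos: [0.5402, 0.044, 0.221]
orientation: [0.008, 0.994, 0.106, -0.001]
force: [-0.4, -0.2, -0.8]
finger_gap: -0.003
gripper_force: 0.0
clock: 9.08
tool_pos: [0.5353, 0.078, 0.2507]
orientation: [0.015, 0.995, 0.1, 0.004]
force: [-4.0, -43.4, 28.4]
finger_gap: 0.001
gripper_force: 21.7
clock: 9.42
tool_pos: [0.5274, 0.1205, 0.2834]
orientation: [0.01, 0.995, 0.104, 0.005]
force: [4.2, -11.6, 9.9]
finger_gap: -0.002
gripper_force: 6.4
```

```bash
python3 -m jog '[[[0,0,0,-2.6,12,7,1],[0,0,0,-2.6,12,7,1],[0,0,0,-2.6,12,5,1],[0,0,0,-2.6,12,4,1],[0,0,0,-2.6,12,3,1]]]'
python3 -m jog '[[[0,0,0,-2.6,12,1,1],[0,0,0,-2.6,12,1,1],[0,0,0,-2.6,12,0,1],[0,0,0,-2.6,12,0,1],[0,0,0,-2.6,12,0,1]]]'
python3 - <<'E'
from h import *
s=sense();p=s["tool_pos"]*1000-np.array([545.3,242.3,158]);print(p@[.977,.213,0],p@[-.213,.977,0],p[2],s["q"].round(2))
E
```

```text
clock: 9.83
tool_pos: [0.5128, 0.1843, 0.3076]
orientation: [0.008, 0.994, 0.106, 0.004]
force: [3.6, -3.6, 0.8]
finger_gap: -0.001
gripper_force: 2.2
clock: 10.25
tool_pos: [0.4986, 0.2444, 0.3067]
orientation: [0.008, 0.994, 0.106, 0.002]
force: [2.0, -3.3, -2.9]
finger_gap: 0.006
gripper_force: 1.8
-45.184424430009116 12.020165478882472 148.71423196647208 [-0.16  0.18 -0.44  1.51  0.09  1.48 -1.97]
```

```bash
python3 -m jog '[[[0,0,0,-1.2,5,0,1],[0,0,0,-1.2,5,0,1],[0,0,0,0,0,0,1]]]'
python3 -m jog '[[[0,0,0,6,-30,5,1],[0,0,0,6,-38,5,0],[0,0,0,6,-38,0,-1],[0,0,0,6,-38,0,-1],[0,0,0,6,-38,0,-1]]]'
python3 - <<'E'
from h import *
cal=calibration("wrist");im,d=grab_frame("wrist");np.savez("pics/w4.npz",im=im,d=d,**cal)
sc,_=grab_frame("scene")
cv2.imwrite("pics/w4.png",np.hstack([cv2.convertScaleAbs(cv2.resize(x[:,:,::-1],(400,300)),alpha=1.4) for x in(im,sc)]))
E
```

```text
clock: 10.5
tool_pos: [0.4956, 0.2544, 0.3056]
orientation: [0.008, 0.994, 0.107, 0.001]
force: [-1.1, -1.1, -0.6]
finger_gap: 0.005
gripper_force: 0.0
clock: 10.92
tool_pos: [0.5262, 0.0698, 0.3163]
orientation: [0.007, 0.994, 0.107, 0.001]
force: [1.0, 0.4, -0.6]
finger_gap: 0.561
gripper_force: 0.0
```

View pics/w4.png

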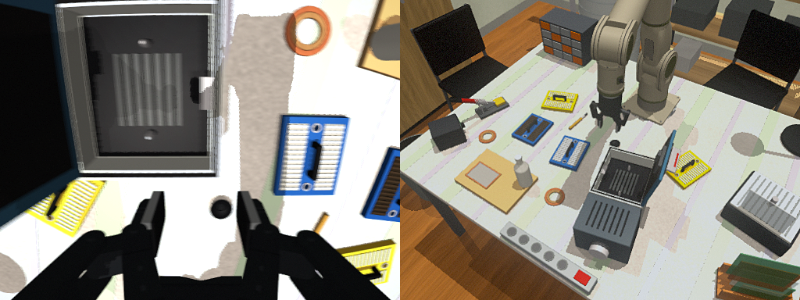

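The lid stands past upright. The wrist half shows the pins at about (143,42) and (151,134), and the new filter at (307,153). I'll measure the pins and the filter holes.

```bash
cat > ray.py <<'E'
from h import *
def rayz(cal,u,v,z):
    a=world(cal,u,v,.1);b=world(cal,u,v,.5);t=(z-a[2])/(b[2]-a[2]);return (a+t*(b-a))*1000
E
python3 - <<'E'
from ray import *
z=np.load("pics/w4.npz");W=cloud(z,z["d"])*1000;im=z["im"]
M=np.linalg.inv(z["camera_from_world"]);print("cam",M[:3,3].round(3))
for u0,v0 in((183,54),(193,171)):
    sub=W[v0-14:v0+14,u0-14:u0+14];m=(sub[...,2]>118)&(sub[...,2]<140)
    q=sub[m];print(m.sum(),q.mean(0).round(1),q.max(0).round(1),q.min(0).round(1)); t=q[q[:,2]>129];print("top",len(t),t.mean(0).round(1) if len(t) else 0)
b=W[100:140,185:200].reshape(-1,3);print("floor",np.nanmedian(b,axis=0).round(1))
P=W.reshape(-1,3);C=cv2.cvtColor(im,cv2.COLOR_RGB2HSV).reshape(-1,3);p=P-np.array([545.3,242.3,158]);s=np.c_[p@[.977,.213,0],p@[-.213,.977,0],p[:,2]]
m=(s[:,2]>20)&(s[:,2]<185)&(s[:,1]>-60)&(s[:,1]<80)&(s[:,0]>-100)&(s[:,0]<100)
q=s[m];
if len(q)>50: a=np.polyfit(q[:,2],q[:,1],1);print("lid",len(q),a,np.pi/2+np.arctan(a[0]))
ok=~np.isnan(P[:,0]);g=ok&(P[:,0]>380)&(P[:,0]<610)&(P[:,1]>-270)&(P[:,1]<-60)
m=g&(P[:,2]>12)&(P[:,2]<25)&(C[:,0]>100)&(C[:,0]<130)&(C[:,1]>90);print("new",m.sum(),cv2.minAreaRect(P[m][:,:2].astype(np.float32)))
m=g&(P[:,2]>42)&(P[:,2]<55);print("handle",m.sum(),cv2.minAreaRect(P[m][:,:2].astype(np.float32)))
E
```

```text
cam [0.607 0.091 0.458]
90 [624.6 166.4 126.9] [629.2 171.5 133.2] [620.4 162.6 118.1]
top 33 [624.5 167.4 131.1]
74 [504.9 141.4 126.4] [508.3 146.8 133.3] [499.6 137.1 118.5]
top 20 [503.8 141.8 131.4]
floor [561.5 148.4 108.2]
lid 17952 [ 0.22640668 -2.08859906] 1.7934492619379327
new 2870 ((493.39556884765625, -161.22500610351562), (165.53402709960938, 131.49456787109375), 11.296208381652832)
handle 325 ((493.2196960449219, -160.2742462158203), (69.09026336669922, 10.627840995788574), 11.848502159118652)
```

```bash
python3 -m jog '[[[0.8,0.17,0,-5.5,-38.4,0,-1],[0,0,0,-5.5,-38.4,0,-1],[0,0,0,-5.5,-38.4,0,-1],[0,0,0,-5.5,-38.4,-10,-1],[0,0,0,-5.5,-38.4,-14,-1]]]'
python3 -m jog '[[[0,0,0,-5.4,-38.5,-14,-1],[0,0,0,0,0,-38,-1],[0,0,0,0,0,-38,-1],[0,0,0,0,0,-38,-1],[0,0,0,0,0,0,-1]]]'
python3 - <<'E'
from ray import *
s=sense();print(s["tool_pos"],s["orientation"])
z=calibration("wrist");im,d=grab_frame("wrist");W=cloud(z,d)*1000
P=W.reshape(-1,3);C=cv2.cvtColor(im,cv2.COLOR_RGB2HSV).reshape(-1,3)
g=(P[:,0]>380)&(P[:,0]<610)&(P[:,1]>-250)&(P[:,1]<-60)
m=g&(P[:,2]>12)&(P[:,2]<25)&(C[:,0]>100)&(C[:,0]<130)&(C[:,1]>90);print("new",m.sum(),cv2.minAreaRect(P[m][:,:2].astype(np.float32)))
m=g&(P[:,2]>42)&(P[:,2]<55);print("handle",m.sum(),cv2.minAreaRect(P[m][:,:2].astype(np.float32)))
E
```

```text
clock: 11.43
tool_pos: [0.4989, -0.1221, 0.2931]
orientation: [0.001, 0.994, 0.107, 0.002]
force: [1.4, -0.3, -0.4]
finger_gap: 1.0
gripper_force: 0.0
clock: 11.85
tool_pos: [0.4895, -0.1579, 0.1573]
orientation: [-0.002, 0.994, 0.106, -0.004]
force: [-1.6, 0.2, -0.9]
finger_gap: 1.003
gripper_force: 0.0
[ 0.4894987  -0.15794593  0.15725599] [-0.00162533  0.99432881  0.10624473 -0.00443019]
new 9307 ((492.5451354980469, -161.37867736816406), (165.32447814941406, 130.52703857421875), 11.578640937805176)
handle 914 ((492.97998046875, -161.0443115234375), (69.59900665283203, 10.002070426940918), 11.587424278259277)
```

```bash
python3 -m jog '[[[0,0,0,0,0,-35,-1],[0,0,0,0,0,-35,-1],[0,0,0,0,0,-30,-1],[0,0,0,0,0,-20,-1],[0,0,0,0,0,0,-1]]]'
python3 -m jog '[[[0,0,0,0,0,0,-1],[0,0,0,0,0,0,-1]]]'
```

```text
clock: 12.32
tool_pos: [0.4929, -0.1587, 0.0429]
orientation: [-0.0, 0.994, 0.107, -0.001]
force: [-0.9, 0.6, -0.1]
finger_gap: 1.002
gripper_force: 0.0
clock: 12.48
tool_pos: [0.4956, -0.1596, 0.047]
orientation: [0.001, 0.994, 0.106, 0.002]
force: [0.4, -1.2, 0.7]
finger_gap: 1.001
gripper_force: 0.0
```

```bash
python3 -m jog '[[[0,0,0,-2,-1.6,-10,-1],[0,0,0,0,0,-11,-1],[0,0,0,0,0,0,-1],[0,0,0,0,0,0,0.2],[0,0,0,0,0,0,1]]]' 60
python3 -m jog '[[[0,0,0,0,0,0,1],[0,0,0,0,0,0,1],[0,0,0,0,0,0,1],[0,0,0,0,0,0,1],[0,0,0,0,0,0,1]]]' 60
```

```text
clock: 12.9
tool_pos: [0.4915, -0.1609, 0.0231]
orientation: [0.001, 0.994, 0.106, 0.0]
force: [-0.6, -0.3, 0.6]
finger_gap: 0.746
gripper_force: 0.0
clock: 13.32
tool_pos: [0.4918, -0.161, 0.0234]
orientation: [0.001, 0.994, 0.106, 0.001]
force: [0.2, -1.1, 3.0]
finger_gap: 0.103
gripper_force: 59.2
```

```bash
python3 -m jog '[[[0,0,0,0,0,10,1],[0,0,0,0,0,25,1],[0,0,0,0,0,35,1],[0,0,0,0,0,35,1],[0,0,0,0,0,35,1]]]'
python3 -m jog '[[[0,0,0,0,0,35,1],[0,0,0,0,0,35,1],[0,0,0,4,17,25,1],[0,0,0,6,27,0,1],[0,0,0,7,30,0,1]]]'
python3 -m jog '[[[0,0,0,7.6,33.5,0,1],[0,0,0,7.6,33.5,0,1],[0,0,0,7.6,33.5,0,1],[0,0,0,7.6,33.5,0,1],[0,0,0,7.6,33.5,0,1]]]'
python3 -m jog '[[[0,0,0,7.6,33.5,0,1],[0,0,0,6,26,0,1],[0,0,0,3,14,0,1],[0,0,0,0,0,0,1],[0,0,0,0,0,0,1]]]'
python3 - <<'E'
from ray import *
s=sense();print(s["tool_pos"],s["orientation"],s["force"])
z=calibration("wrist");im,d=grab_frame("wrist");np.savez("pics/w5.npz",im=im,d=d,**z);W=cloud(z,d)*1000
P=W.reshape(-1,3);C=cv2.cvtColor(im,cv2.COLOR_RGB2HSV).reshape(-1,3)
g=(P[:,2]>225)&(P[:,2]<262)&(C[:,0]>100)&(C[:,0]<130)&(C[:,1]>90);q=P[g];print("new",g.sum(),cv2.minAreaRect(q[:,:2].astype(np.float32)))
print(np.linalg.lstsq(np.c_[q[:,:2],np.ones(len(q))],q[:,2],rcond=None)[0],np.median(q[:,2]))
cv2.imwrite("pics/w5.png",cv2.convertScaleAbs(cv2.resize(im[:,:,::-1],(640,480)),alpha=1.3))
E
```

```text
clock: 13.73
tool_pos: [0.4906, -0.1605, 0.1646]
orientation: [0.0, 0.994, 0.107, -0.0]
force: [2.1, -0.4, -4.4]
finger_gap: 0.102
gripper_force: 58.9
clock: 14.15
tool_pos: [0.5086, -0.0873, 0.2602]
orientation: [0.001, 0.994, 0.105, 0.002]
force: [0.9, 0.1, -4.9]
finger_gap: 0.101
gripper_force: 58.8
clock: 14.57
tool_pos: [0.5459, 0.0822, 0.2582]
orientation: [0.001, 0.994, 0.106, 0.0]
force: [0.3, -0.6, -3.6]
finger_gap: 0.108
gripper_force: 58.9
clock: 14.98
tool_pos: [0.5624, 0.1547, 0.2577]
orientation: [0.001, 0.994, 0.107, -0.0]
force: [-1.1, -0.8, -4.7]
finger_gap: 0.103
gripper_force: 58.9
[0.56239627 0.1547218  0.25767634] [ 8.33389769e-04  9.94225635e-01  1.07306100e-01 -3.05135427e-04] [-1.06752553 -0.84757502 -4.69661323]
new 22356 ((574.364990234375, 183.6522216796875), (189.9628143310547, 179.9473876953125), 12.097342491149902)
[-1.48523227e-02 -2.61908050e-02  2.64052200e+02] 251.0709771581078
```

View pics/w5.png

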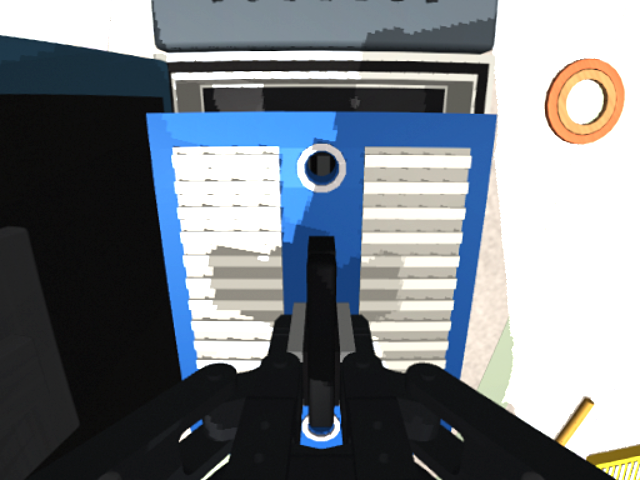

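The cassette is held level over the bay. Its far hole is at (321,168) and the near hole at (321,428). I'll compute the hole offsets from the pins.

```bash
python3 - <<'E'
from ray import *
z=np.load("pics/w5.npz");im=z["im"];W=cloud(z,z["d"])*1000
P=W.reshape(-1,3);C=cv2.cvtColor(im,cv2.COLOR_RGB2HSV).reshape(-1,3)
g=(P[:,2]>240)&(P[:,2]<262)&(C[:,0]>100)&(C[:,0]<130)&(C[:,1]>90)&(abs(P[:,0]-564)<110)&(abs(P[:,1]-154)<88);q=P[g]
c=np.linalg.lstsq(np.c_[q[:,:2],np.ones(len(q))],q[:,2],rcond=None)[0];print("plane",c,np.median(q[:,2]))
zt=np.median(q[:,2])/1000
print("rect",cv2.minAreaRect(q[:,:2].astype(np.float32)))
hsv=C.reshape(384,512,3)
ring=((hsv[...,1]<60)&(hsv[...,2]>120)).astype(np.uint8)
for name,(u,v,r) in {"far":(257,134,24),"near":(257,342,20)}.items():
    m=np.zeros_like(ring);cv2.circle(m,(u,v),r,1,-1);y,x=np.nonzero(ring&m)
    e=cv2.fitEllipse(cv2.convexHull(np.c_[x,y].astype(np.int32)));print(name,len(x),e,rayz(z,*e[0],zt).round(1))
E
```

```text
plane [-2.29615108e-03 -6.50303997e-05  2.52487263e+02] 251.11282193090432
rect ((565.312744140625, 156.70144653320312), (160.9640350341797, 131.0370635986328), 12.097342491149902)
far 605 ((256.73675537109375, 134.03970336914062), (38.93284606933594, 39.4491081237793), 89.42029571533203) [623.8 169.2 251.1]
near 213 ((256.42803955078125, 340.62750244140625), (23.320932388305664, 30.52204132080078), 89.91410064697266) [501.6 142.5 251.1]
```

```bash
python3 -m jog '[[[0,0,0,1,-1,-25,1],[0,0,0,0,0,-30,1],[0,0,0,0,0,-25,1],[0,0,0,0,0,-12,1],[0,0,0,0,0,0,1]]]'
python3 -m jog '[[[0,0,0,0,0,0,1],[0,0,0,0,0,0,1]]]'
python3 - <<'E'
from ray import *
z=calibration("wrist");im,d=grab_frame("wrist");np.savez("pics/w6.npz",im=im,d=d,**z)
hsv=cv2.cvtColor(im,cv2.COLOR_RGB2HSV)
ring=((hsv[...,1]<60)&(hsv[...,2]>120)).astype(np.uint8);m=np.zeros_like(ring);cv2.circle(m,(257,134),24,1,-1);y,x=np.nonzero(ring&m)
e=cv2.fitEllipse(cv2.convexHull(np.c_[x,y].astype(np.int32)));print(e)
t=sense()["tool_pos"];print(t,rayz(z,*e[0],t[2]-.0057).round(1))
cv2.imwrite("pics/w6.png",cv2.convertScaleAbs(cv2.resize(im[99:169,222:292,::-1],(560,560),interpolation=cv2.INTER_CUBIC),alpha=2))
E
```

```text
clock: 15.45
tool_pos: [0.5625, 0.1511, 0.1633]
orientation: [0.001, 0.994, 0.106, -0.002]
force: [-0.1, 0.2, -4.0]
finger_gap: 0.101
gripper_force: 58.8
clock: 15.62
tool_pos: [0.5651, 0.153, 0.1681]
orientation: [0.001, 0.994, 0.106, 0.002]
force: [-0.3, 0.2, -4.2]
finger_gap: 0.105
gripper_force: 58.8
((256.81097412109375, 134.09202575683594), (39.237220764160156, 39.33478546142578), 72.96604919433594)
[0.56511651 0.15321421 0.16812288] [626.6 167.4 162.4]
```

View pics/w6.png

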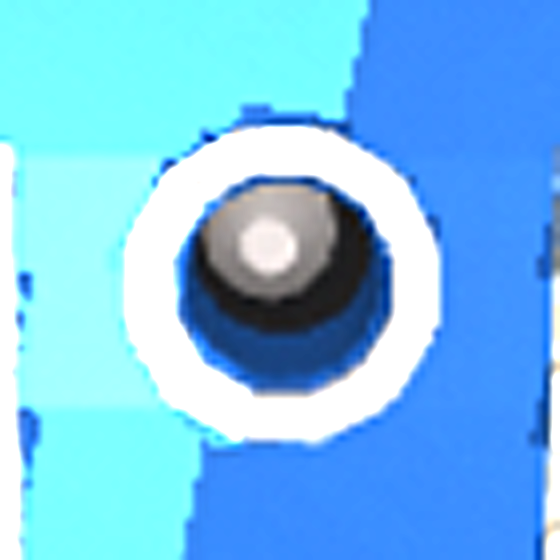

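The pin tip shows through the hole at crop (267,245), with the hole centred at (285,285). I'll convert that.

```bash
python3 - <<'E'
from ray import *
z=np.load("pics/w6.npz");print(rayz(z,222+267/8-.4,99+245/8-.4,.133).round(1),rayz(z,256.8,134.1,.1624).round(1))
print(rayz(z,222+267/8-.4,99+245/8-.4,.133)-rayz(z,256.8,134.1,.1624), sense()["tool_pos"])
E
```

```text
[625.1 168.1 133. ] [626.6 167.4 162.4]
[ -1.49351278   0.68456648 -29.4       ] [0.56511651 0.15321421 0.16812288]
```

```bash
python3 -m jog '[[[0,0,0,0,0,0,1],[0,0,0,0,0,0,1],[0,0,0,0,0,0,1],[0,0,0,0,0,0,1]]]'
```

```text
clock: 16.0
tool_pos: [0.5642, 0.1532, 0.1664]
orientation: [0.001, 0.994, 0.106, 0.001]
force: [0.5, 0.9, -3.6]
finger_gap: 0.104
gripper_force: 58.8
```

```bash
python3 -m jog '[[[0,0,0,-0.6,0.7,-4,1],[0,0,0,0,0,-4,1],[0,0,0,0,0,-4,1],[0,0,0,0,0,-4,1],[0,0,0,0,0,0,1]]]'
python3 -m jog '[[[0,0,0,0,0,-2,1],[0,0,0,0,0,-2,1],[0,0,0,0,0,-2,1],[0,0,0,0,0,-2,1],[0,0,0,0,0,0,1]]]'
```

```text
clock: 16.42
tool_pos: [0.5629, 0.1536, 0.1487]
orientation: [0.001, 0.994, 0.106, -0.0]
force: [-0.5, -0.7, -4.5]
finger_gap: 0.103
gripper_force: 58.9
clock: 16.83
tool_pos: [0.5633, 0.1538, 0.1416]
orientation: [0.001, 0.994, 0.106, 0.0]
force: [-0.5, -0.8, -4.4]
finger_gap: 0.108
gripper_force: 58.9
```

```bash
python3 -m jog '[[[0,0,0,0,0,-2,1],[0,0,0,0,0,-2,1],[0,0,0,0,0,-2,1],[0,0,0,0,0,-2,1],[0,0,0,0,0,0,1]]]'
python3 -m jog '[[[0,0,0,0,0,-1.5,1],[0,0,0,0,0,-1.5,1],[0,0,0,0,0,0,1],[0,0,0,0,0,0,1]]]'
```

```text
clock: 17.25
tool_pos: [0.5632, 0.1537, 0.1335]
orientation: [0.001, 0.994, 0.106, 0.0]
force: [-0.7, -0.5, -3.8]
finger_gap: 0.101
gripper_force: 58.9
clock: 17.58
tool_pos: [0.5636, 0.1539, 0.1314]
orientation: [0.001, 0.994, 0.106, 0.001]
force: [-2.0, -1.1, 1.0]
finger_gap: 0.101
gripper_force: 59.5
```

```bash
python3 -m jog '[[[0,0,0,0,0,-1,1],[0,0,0,0,0,0,1],[0,0,0,0,0,0,1],[0,0,0,0,0,0,1]]]'
```

```text
clock: 17.92
tool_pos: [0.5636, 0.1539, 0.1314]
orientation: [0.001, 0.994, 0.106, 0.001]
force: [-6.1, -1.1, 9.6]
finger_gap: 0.101
gripper_force: 60.8
```

Position is unchanged while the force rose to +9.6 N, so the cassette is seated on the floor. I'll release, rise straight up and check.

```bash
python3 -m jog '[[[0,0,0,0,0,1,0.6],[0,0,0,0,0,0,0.3],[0,0,0,0,0,0,0],[0,0,0,0,0,0,0],[0,0,0,0,0,0,0]]]' 30
python3 -m jog '[[[0,0,0,0,0,10,0],[0,0,0,0,0,25,0],[0,0,0,0,0,35,0],[0,0,0,0,0,35,0],[0,0,0,0,0,35,0]]]'
python3 -m jog '[[[0,0,0,0,-5,35,0],[0,0,0,0,-5,20,0],[0,0,0,0,0,0,0],[0,0,0,0,0,0,0]]]'
python3 - <<'E'
from ray import *
z=calibration("wrist");im,d=grab_frame("wrist");W=cloud(z,d)*1000;sc,_=grab_frame("scene")
P=W.reshape(-1,3);C=cv2.cvtColor(im,cv2.COLOR_RGB2HSV).reshape(-1,3)
g=(P[:,2]>115)&(P[:,2]<140)&(C[:,0]>100)&(C[:,0]<130)&(C[:,1]>90)&(abs(P[:,0]-564)<110)&(abs(P[:,1]-154)<88);q=P[g]
print(np.linalg.lstsq(np.c_[q[:,:2]-[564,154],np.ones(len(q))],q[:,2],rcond=None)[0],cv2.minAreaRect(q[:,:2].astype(np.float32)))
cv2.imwrite("pics/f.png",np.hstack([cv2.convertScaleAbs(cv2.resize(x[:,:,::-1],(400,300)),alpha=1.4) for x in(im,sc)]))
E
```

```text
clock: 18.33
tool_pos: [0.5635, 0.1539, 0.131]
orientation: [0.001, 0.994, 0.106, 0.001]
force: [0.9, 0.6, -0.1]
finger_gap: 0.499
gripper_force: 0.0
clock: 18.75
tool_pos: [0.5632, 0.1538, 0.2734]
orientation: [0.001, 0.994, 0.107, 0.001]
force: [0.6, 0.2, 0.4]
finger_gap: 0.502
gripper_force: 0.0
clock: 19.08
tool_pos: [0.5639, 0.1438, 0.3278]
orientation: [0.001, 0.994, 0.106, 0.002]
force: [-0.4, -0.3, -0.7]
finger_gap: 0.502
gripper_force: 0.0
[-1.18683859e-03  5.49373903e-04  1.25058449e+02] ((563.8543701171875, 155.4522705078125), (165.8855743408203, 131.02206420898438), 11.928775787353516)
```

View pics/f.png

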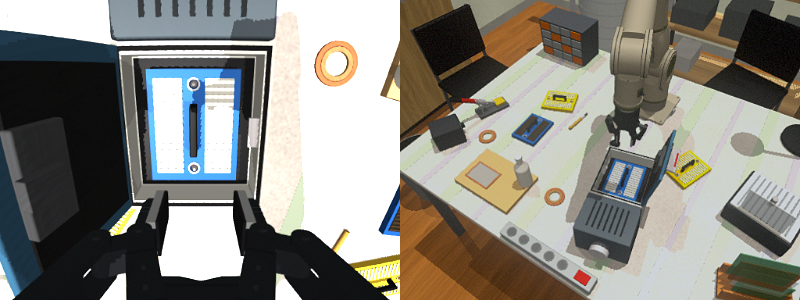

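The cassette lies level in the bay with a pin showing in each hole, at (194,85) and (194,169). Its top is at 125 mm against 126 expected. The lid is open, the paddle has sprung back, and the neighbouring items haven't moved.

```bash
python3 -c "from cell import sign_off; print(sign_off())"
```

```text
the job is handed in; nothing more can be done
None
```

The fresh cassette sits level and fully home on both pins, the lid is left open at about 1.79 rad with the paddle sprung back, the neighbouring items look undisturbed in the final picture, and the job was handed in at about 19 s (no verdict was returned).

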